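# Take the bayonet ball seat, with its loose ball, out of a check valve

### The arm

A 6-joint arm with a two-finger parallel gripper is mounted at the origin on a cart in front of the work surface, level with it; the furniture and walls round the work are solid. World frame = base frame: x ahead of the robot, y to its left, z up, the work surface at z = 0. Lengths are in mm, angles in rad, forces in N, time in s.
With the tool pointing down it reaches from about 325 to 900 mm from the base axis. Payload 6.1 kg.
Tool frame: the origin (TCP) lies midway between the tips of the shut fingers; the grasp point (between the pads) lies 19 mm behind it; z points along the fingers, y is the line along which they close (so a half turn about z gives the same grasp; the last joint's range is limited). The gripper opens to 85 mm and grips with 20 to 120 N. Pads are 22 mm wide; open, the fingers measure 114 mm over their backs; the gripper's body (76 mm by 85 mm) begins 54 mm behind the grasp point. The pads swing forward as they close: fully open they stand 13 mm farther back than shut.
Start: joints at [-0.126, 0.22, 1.526, -0, 1.395, -0.126], TCP at [624.992, -0.003, 194.2] pointing down, gripper open.
Joint ranges: [-2.98, 2.98], [-0.91, 2.08], [0.09, 2.57], [-1.24, 4.39], [0.2, 2.65], [-2.68, 2.68]. Speed limits (rad/s): [2.57, 2.57, 3.01, 3.14, 3.14, 3.14].

### API

Orientations are given as a unit quaternion [w, x, y, z].
In Python, from cell import get_state, capture, hand_in gives the robot as it stands.
- The arm moves only by the tool step_arm, never from a script. Its argument "deltas" is a list of rows, each a list of 7 numbers: the shift along the tool's x, y, z in cm, then the turn, a rotation vector about the tool's x, y, z in rad, then the finger opening in cm, from 0 to 8.54. In form: [[dx, dy, dz, wx, wy, wz, claw], ...]. A call has 1 to 5 rows; each row shifts and turns the commanded pose from where the row before left it, along the tool's axes as they then stand; what a row does not reach is not made up. A row lasts 1/8 s, in which the tool goes at most 62.5 mm and 10.7 degrees, less where a joint would pass 70% of its speed; a pose out of reach is approached as far as the arm can. A call with a gripper value outside its range is refused whole. The fingers move at their own pace and stop on an object; "squeeze" is the grip in N (left out, the last holds). Time passes only in rows, so rows that do not move let the fingers close. It gives the time, the measured TCP pose, the force, the opening and the grip force at its end, in the units of the state.
- get_state(): the state, without advancing time (a new reading comes with each control period).
- capture(name): name is "scene" or "side" or "wrist"; returns a dict with "frame" (400x640x3 uint8, blue, green, red), "fx", "fy", "cx", "cy" (pixels), "view" (4x4, takes a point from world to camera coordinates); the wrist camera has in their place "hand_eye" (4x4, takes a point from camera to tool coordinates, whose origin is the TCP and whose axes are the flange's). Camera axes: x right, y up, looking along -z (the intrinsics and any distortion apply to the point x, -y, -z); pixel columns grow to the right and rows downward; lengths in mm; the calibration is good to about 2 mm. The wrist camera is an equidistant fisheye: a pixel r from the principal point sees the ray r / f radians off the axis. A picture is of the moment at which its call begins: read the wrist's pose just before it. There is no depth.
- hand_in(): hands the job in; it is judged then, once.
The state is a dict: "t": time; "q": joint angles; "joint_vel": joint speeds; "joint_torque": joint torques, N m; "tool_pos": TCP position; "tool_rot": TCP orientation; "contact_force": force on the tool from outside, world axes, zero at the start; "wrist_torque": the same for the moment, N m; "gripper_width": opening from 0.0 (shut) to 1.0 (fully open); "grip_force": force on a finger pad.
Only numpy, scipy, OpenCV 4.12 (cv2) and the standard library are available. Lean on these libraries where they do the work, as an engineer would, in place of code of your own. Each camera call takes 0.05 s, during which the arm holds its last target. There are 200 camera calls.

### The job

Take the ball seat out of the brass check valve without upsetting the loose orange ball in its dish: turn its steel hexagon a quarter turn anticlockwise (seen from above) to free the bayonet, then lift the seat straight out. Keep it level with the ball resting in the middle, carry it over the middle of the blue parts tray and finish while still holding it there, level and still, about a hand's breadth above the tray. Leave the spanner, tape measure and screwdriver where they are.

Things in the scene. Friction and masses are not known exactly. Their poses are not given: they have to be found in the camera images.
- valve: brass check valve, fixed to the bench by a dark steel plate 170 x 86 x 10 mm. Origin: centre of the plate's underside. A horizontal pipe 188 mm long runs along its x axis (end nuts 48 mm across corners, straps up to 68 mm above the bench). At the centre an upright round neck, 48 mm diameter, rises to 100 mm above the bench; its bore is a bayonet socket
- valve_rim (a point): centre of the neck's rim, on the upright bore axis, 100 mm above the bench; axes as the valve's. Just under it a ledge 6 mm thick has a 26 mm hole with two slots, 15 mm wide, towards the valve's +y and -y. Stops inside the neck end the anticlockwise turn about 3 degrees past the quarter turn and bar the clockwise one
- seat: steel ball seat, 0.2 to 0.4 kg, loose. Origin: centre of the underside of its hexagon, at the start resting on the valve's rim. On the hexagon a round aluminium dish, 52 mm outer and 43 mm inner diameter, its lip 23 mm above the origin; conical floor with a 5 mm bore in the middle. Below, a 22 mm stem reaches 20 mm down into the neck with 2 mm play all round. It turns easily and stays where left
- seat_grip (a point): middle of the seat's steel hexagon, 6 mm above the seat's origin; axes as the seat's. Hexagon 56 mm across flats, 12 mm high. Flats face the seat's +x and -x, and 60 and 120 degrees on from there, so fingers may close along any of these three lines
- seat_pin (a point): middle of the cross pin through the stem, 10 mm below the seat's origin, hidden in the neck. Pin 35 x 8 x 5.5 mm, along the seat's x axis. At the start along the valve's x axis (seat yaw minus valve yaw -0.05 to 0.08 rad), under the ledge with 1.5 mm of lift. Turned anticlockwise seen from above (yaw grows) to lie along the valve's y axis, within about 8 degrees, it passes the slots
- seat_dish (a point): the ball's centre when it rests in the middle of the dish, 23.7 mm above the seat's origin, fixed to the seat
- ball_center (a point): centre of the loose orange ball, 20 mm diameter, 30 g; it rests in the dish on the 5 mm bore, is unseated by a tilt of about 14 degrees or by jerks, and stands out 11 mm above the dish
- tray: open blue steel parts tray 190 x 140 mm, 26 mm high, fixed to the bench, with a brass cap, a spring, a nut and a bolt lying in it. Origin: centre of its underside
- tray_middle (a point): middle of the tray's floor, 5 mm above the bench
- spanner: combination spanner lying on the bench, 234 x 33 x 7 mm; leave alone. Origin: centre of the underside
- tape_measure: black and yellow tape measure, 69 x 99 x 36 mm; leave alone. Origin: centre of the underside
- screwdriver: red and black screwdriver lying on the bench, 200 mm long, 28 mm thick; leave alone. Origin: centre of the underside

How it is judged:
By the outcome, as a careful person would: the job done as asked, in the order asked, and still so for the second after the job is handed in, while the arm keeps its last pose, push and grip.
It also fails if it takes over 48 s, if anything falls off the work surface, if the arm or the gripper's body presses on something with over 40 N, if the wrist force passes 120 N, or if a joint passes its speed limit or range.

## Working session

There is one attempt and no reset: what is moved stays moved. The work goes in short steps, Python scripts to look and compute and a tool call to move; the robot and the scene stay as the last step left them, time stands still between calls to the robot, and variables do not carry over. Pictures are saved under pics/ and viewed, at most 10 in all, crops included, and the job is handed in when it is done.

Besides the shell and the picture viewer there is one more tool, called after "Emit:" in YAML: its name, and indented under it one key for each argument. step_arm: Moves the arm, as the interface text tells. Its arguments: {"type":"object","properties":{"deltas":{"type":"array"},"squeeze":{"type":"number"}},"required":["deltas"]}

```bash
mkdir -p pics
cat > h.py <<'E'
import numpy as np,cv2,json
from cell import get_state,capture,hand_in
from scipy.spatial.transform import Rotation as R
def T(s):
    q=s['tool_rot'];M=np.eye(4);M[:3,:3]=R.from_quat([q[1],q[2],q[3],q[0]]).as_matrix();M[:3,3]=s['tool_pos'];return M
def ray(c,u,v,tool=None):
    x=(u-c['cx'])/c['fx'];y=(v-c['cy'])/c['fy']
    if 'view' in c:
        M=np.linalg.inv(np.array(c['view']));d=np.array([x,-y,-1.])
    else:
        M=tool@np.array(c['hand_eye']);r=np.hypot(x,y)+1e-12
        d=np.array([np.sin(r)*x/r,-np.sin(r)*y/r,-np.cos(r)])
    return M[:3,3],M[:3,:3]@d
def onz(c,u,v,z,tool=None):
    o,d=ray(c,u,v,tool);return o+d*(z-o[2])/d[2]
E
python3 - <<'E'
from h import *
s=get_state();print(s)
fs=[]
for n in ['scene','side','wrist']:
    c=capture(n);cv2.imwrite(f'pics/{n}0.png',c['frame']);print({k:v for k,v in c.items() if k!='frame'})
E
```

```text
{'t': 0.0, 'q': array([-1.26107013e-01,  2.21198706e-01,  1.52763443e+00,  4.10801877e-05,
        1.39467451e+00, -1.26108566e-01]), 'joint_vel': array([ 0.00021922, -0.0011795 ,  0.00160431, -0.00029848,  0.00209824,
       -0.00116054]), 'joint_torque': array([-5.06932320e-04, -4.96913910e+01, -3.89390445e+01, -4.46828235e-04,
        1.12446505e-02,  2.49123751e-06]), 'tool_pos': array([6.24326373e+02, 9.23171581e-02, 1.93103943e+02]), 'tool_rot': array([-7.69215056e-04,  7.07108466e-01,  7.07104448e-01, -5.70537712e-04]), 'contact_force': array([ 0.42492913,  0.42503354, -0.19191391]), 'wrist_torque': array([-0.03944495, -0.01288407, -0.00717201]), 'grip_force': 0.0, 'gripper_width': 0.9988886552472253}
{'fx': 386.0856487957512, 'fy': 386.0856487957512, 'cx': 322.3131208384653, 'cy': 202.07368836619767, 'view': array([[ 8.82868480e-01, -4.69587618e-01,  5.54214262e-03,
        -5.48756061e+02],
       [ 2.76604688e-01,  5.29507234e-01,  8.01942601e-01,
        -2.47859043e+02],
       [-3.79516921e-01, -7.06476863e-01,  5.97375383e-01,
        -1.01966480e+03],
       [ 0.000000
[... 281 characters left out ...]
7764e-01,  5.11118152e-01,  7.72535968e-01,
        -2.97704831e+02],
       [-4.50841275e-01, -6.27366845e-01,  6.34943295e-01,
        -1.05320635e+03],
       [ 0.00000000e+00,  0.00000000e+00,  0.00000000e+00,
         1.00000000e+00]])}
{'fx': 309.70691628693146, 'fy': 309.70691628693146, 'cx': 314.85509062279357, 'cy': 199.62342172329383, 'hand_eye': array([[-9.41632940e-04,  9.47085759e-01,  3.20979249e-01,
         8.27008908e+01],
       [ 9.99998664e-01,  1.32065683e-03, -9.63126417e-04,
         2.58657546e-01],
       [-1.33606675e-03,  3.20977914e-01, -9.47085737e-01,
        -1.80609254e+02],
       [ 0.00000000e+00,  0.00000000e+00,  0.00000000e+00,
         1.00000000e+00]])}
```

View pics/scene0.png

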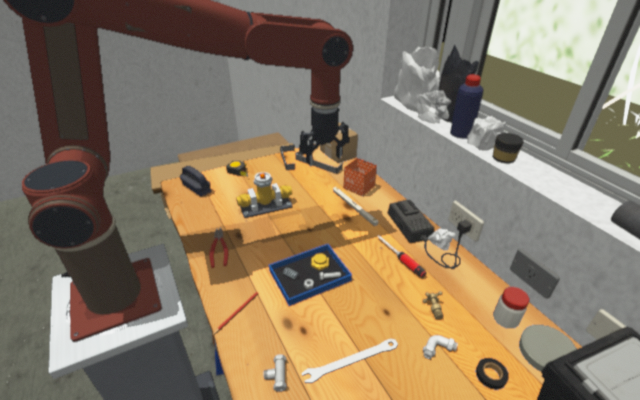

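View pics/wrist0.png

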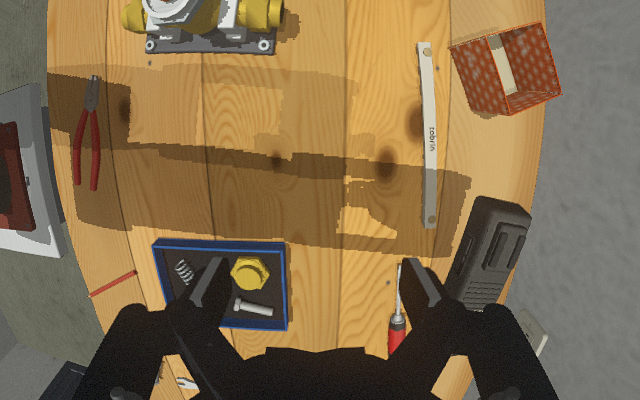

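The scene view shows the valve at about (264,190) with its ball at about (264,176), and the tray at about (311,273). The wrist view shows the blue tray at (152–288, 240–330) and the valve cut off at the top left.

Run:
```python
from h import *
s=get_state();t=T(s)
for n in ['scene','side']:
    c=capture(n);f=c['frame'];hsv=cv2.cvtColor(f,cv2.COLOR_BGR2HSV)
    m=cv2.inRange(hsv,(3,150,120),(16,255,255))
    k,l,st,ce=cv2.connectedComponentsWithStats(m)
    for i in range(1,k):
        if st[i,4]>12 and 100<ce[i][1]<330: print(n,ce[i].round(1),st[i],onz(c,*ce[i],123.7).round(1))
    m=cv2.inRange(hsv,(105,120,50),(125,255,255));k,l,st,ce=cv2.connectedComponentsWithStats(m)
    i=max(range(1,k),key=lambda i:st[i,4]*(150<ce[i][1]<330)*(200<ce[i][0]<420))
    p=cv2.minAreaRect(np.argwhere(l==i)[:,::-1].astype(np.float32))
    h=cv2.convexHull(np.argwhere(l==i)[:,::-1].astype(np.int32));a=cv2.approxPolyDP(h,6,True)[:,0]
    print(st[i]);
    for u in a: print(u,onz(c,*u,26).round(0),onz(c,*u,0).round(0))
    cv2.imwrite(f'pics/{n}z.png',cv2.resize(f[130:320,170:440],None,fx=2.9,fy=2.9))
```

```text
scene [280.3 157.7] [277 153   7  13  24] [594.3 265.1 123.7]
scene [285.6 156.1] [284 152   4  11  21] [615.2 266.7 123.7]
scene [357.1 175.9] [342 159  34  36 687] [771.4  39.9 123.7]
scene [292.9 168.3] [289 163   7   9  16] [604.4 180.1 123.7]
scene [241.2 178. ] [233 175  15   9  22] [430.8 203.  123.7]
scene [261.8 175.5] [260 174   4   4  13] [495.5 186.7 123.7]
scene [387.1 187.9] [374 175  29  25 177] [817.8 -62.7 123.7]
scene [191.1 207.7] [ 162  178   79   57 1608] [251.1 118.8 123.7]
scene [346.9 206.3] [341 199  16  14  54] [656.8 -85.9 123.7]
scene [323.1 212.6] [317 205  11  17  37] [580.7 -80.  123.7]
scene [267.9 225.4] [247 210  49  31 672] [419.5 -59.7 123.7]
scene [356.6 229.6] [327 213  76  37 885] [ 626.4 -188.   123.7]
scene [302.2 227.3] [291 223  21  10  73] [ 499.6 -110.8  123.7]
scene [304.7 240.9] [287 231  36  21 265] [ 481.5 -163.3  123.7]
scene [272.7 252.5] [256 239  36  30 285] [ 390.9 -164.7  123.7]
scene [438.6 277.8] [ 396  238   85   86 1117] [ 705.5 -425.9  123.7]
scene [453.5 244. ] [451 241   6   7  31] [ 819.9 -354.2  123.7]
scene [389.7 250.6
[... 813 characters left out ...]
.7  123.7]
scene [432.1 313.9] [430 310   5   9  15] [ 622.9 -498.5  123.7]
scene [298.3 326.6] [285 315  27  24 275] [ 355.  -393.4  123.7]
[270 245  81  59 913]
[350 275] [ 576. -246.   26.] [ 589. -226.    0.]
[289 303] [ 391. -255.   26.] [ 398. -236.    0.]
[270 265] [ 397. -110.   26.] [405. -86.   0.]
[328 245] [ 580. -114.   26.] [593. -90.   0.]
side [273.5 306. ] [267 297  14  18  28] [ 268.1 -260.3  123.7]
side [257.7 327.8] [252 320  13  17  25] [ 210.2 -289.9  123.7]
[287 242  80  63 893]
[366 274] [ 564. -253.   26.] [ 580. -237.    0.]
[314 304] [ 387. -250.   26.] [ 398. -234.    0.]
[287 269] [ 395. -106.   26.] [406. -85.   0.]
[338 242] [ 578. -106.   26.] [595. -85.   0.]
```

View pics/sidez.png

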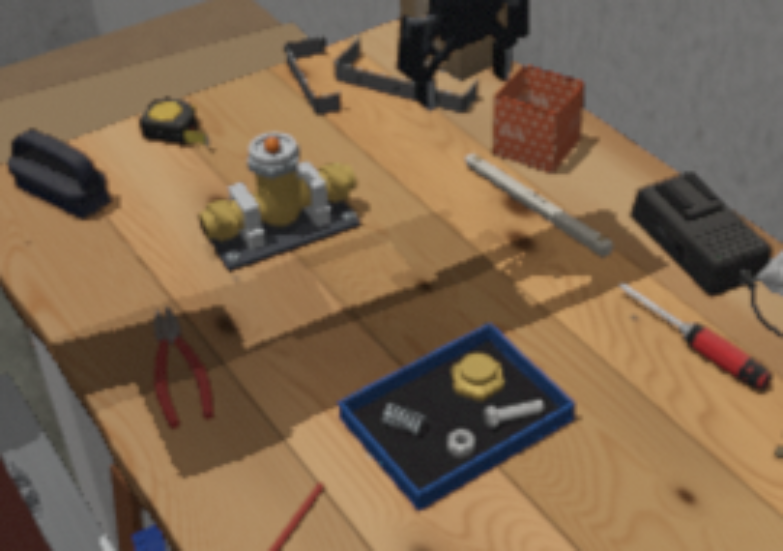

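The side view shows the orange ball at about (264,180) in full-frame pixels. Ray casting puts the ball near (496,187) and the tray centre near (484,-180). Next I go above the valve.

Emit:
step_arm:
  deltas:
    - [3.7,-2.6,-1,0,0,0,8.5]
    - [3.7,-2.6,-1,0,0,0,8.5]
    - [3.7,-2.6,0,0,0,0,8.5]
    - [3.7,-2.6,0,0,0,0,8.5]
    - [3.7,-2.6,0,0,0,0,8.5]
  squeeze: 60

```text
t: 0.88
tool_pos: [494.0, 186.1, 214.2]
tool_rot: [0.0, 0.707, 0.707, 0.0]
contact_force: [0.3, 0.5, -0.1]
gripper_width: 0.997
grip_force: 0.0
```

Emit:
step_arm:
  deltas:
    - [0,0,0,0,0,0,8.5]
    - [0,0,0,0,0,0,8.5]
    - [0,0,0,0,0,0,8.5]

```text
t: 1.25
tool_pos: [495.6, 184.1, 214.1]
tool_rot: [0.0, 0.708, 0.707, -0.0]
contact_force: [0.2, 0.2, -0.0]
gripper_width: 0.998
grip_force: 0.0
```

Run:
```python
from h import *
s=get_state();print(s['tool_pos'],s['tool_rot'],s['q'])
c=capture('wrist');cv2.imwrite('pics/w1.png',c['frame'])
hsv=cv2.cvtColor(c['frame'],cv2.COLOR_BGR2HSV)
m=cv2.inRange(hsv,(3,150,120),(16,255,255));k,l,st,ce=cv2.connectedComponentsWithStats(m)
for i in range(1,k):
    if st[i,4]>150: print(ce[i].round(1),st[i],onz(c,*ce[i],123.7,T(s)).round(1))
```

```text
[495.61321067 184.09089073 214.12822593] [ 1.39455450e-04  7.07557673e-01  7.06655582e-01 -9.16017964e-05] [ 2.06663115e-01 -2.40862921e-02  1.75199675e+00 -3.37858521e-04
  1.41368323e+00  2.07991727e-01]
[290.5  92.2] [278  74  28  36 206] [475.4 272.5 123.7]
[122.3 133.9] [115 117  16  36 197] [303.9 244.8 123.7]
[553.1 209.4] [ 522  174   65   84 1534] [777.5 162.  123.7]
[314.9 186.2] [306 176  19  21 312] [496.2 187.8 123.7]
```

View pics/w1.png

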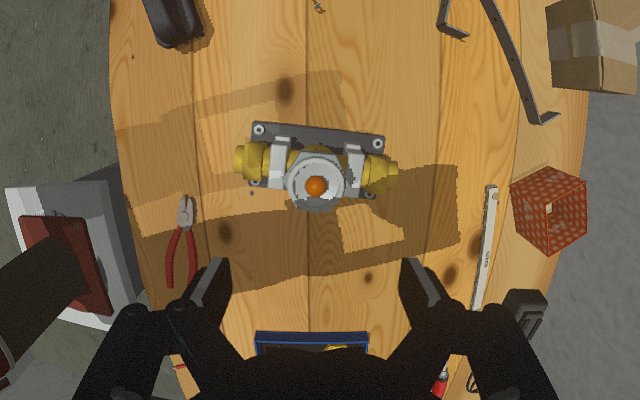

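The wrist view shows the ball at (315,186), which is (496,188) at its height, and the rear plate bolts at (259,130) and (378,143). I'll get the yaw from the bolts and a crop of the hexagon.

Run:
```python
from h import *
s=get_state();c=capture('wrist');t=T(s);f=c['frame']
P=[onz(c,*p,12,t) for p in [(259,130),(378,143),(253,183),(371,195)]]
for p in P: print(p.round(1))
for a,b in((0,1),(2,3)):
    d=P[b]-P[a];print(np.arctan2(d[1],d[0]),np.hypot(*d[:2]))
print((sum(P)/4).round(1))
# dish circle / hex mask region check
cv2.imwrite('pics/w2.png',cv2.resize(f[115:225,225:405],None,fx=4.4,fy=4.4,interpolation=cv2.INTER_CUBIC))
```

```text
[426.9 228.7  12. ]
[575.8 212.   12. ]
[415.8 160.   12. ]
[569.9 143.2  12. ]
-0.1113139294052186 149.85528448742372
-0.10889876233208941 154.9558533883325
[497.1 186.   12. ]
```

View pics/w2.png

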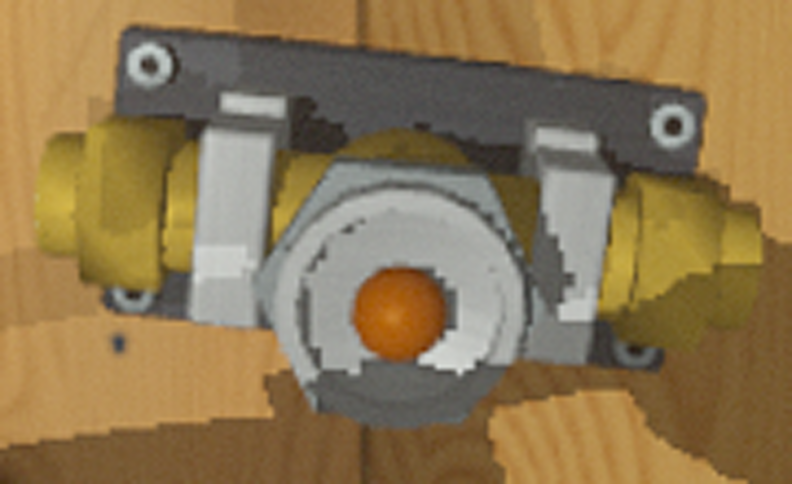

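The crop shows the hexagon with an edge facing the plate, crop corners about (330,162) and (492,178), and a side corner near (258,290). I'll check where its corners lie at the height of its top face.

Run:
```python
from h import *
s=get_state();c=capture('wrist');t=T(s)
C=np.array([496.2,187.8])
for z in (112,):
  for p in [(330,162),(492,178),(258,290),(310,405),(470,420),(545,315)]:
    w=onz(c,225+p[0]/4.4,115+p[1]/4.4,z,t);d=w[:2]-C
    print(p,w.round(1),np.hypot(*d).round(1),np.degrees(np.arctan2(d[1],d[0])).round(1))
```

```text
(330, 162) [482.4 217.6 112. ] 32.8 114.8
(492, 178) [516.5 214.1 112. ] 33.2 52.4
(258, 290) [466.5 189.8 112. ] 29.8 176.2
(310, 405) [477.1 163.4 112. ] 31.0 -128.0
(470, 420) [512.6 159.7 112. ] 32.5 -59.7
(545, 315) [528.5 184.  112. ] 32.6 -6.7
```

The six cast corners are about 32 mm from the ball's axis, which matches the hexagon's 32.3 mm corner radius. They sit at about -5.5° plus multiples of 60°. As seen, the flats therefore face about 84°, 24° and -36° in the world frame, not along the pipe as the text says. I'll grip along -36°, where joint 6 has the most room.

Emit:
step_arm:
  deltas:
    - [0.3,0.1,1,0,0,0,8.5]
    - [0,0,1.2,0,0,0.155,8.5]
    - [0,0,1.2,0,0,0.155,8.5]
    - [0,0,1,0,0,0.155,8.5]
    - [0,0,0.6,0,0,0.155,8.5]

```text
t: 2.02
tool_pos: [495.5, 187.8, 162.6]
tool_rot: [-0.0, 0.89, 0.455, -0.001]
contact_force: [-0.2, -0.0, 0.4]
gripper_width: 0.995
grip_force: 0.0
```

Emit:
step_arm:
  deltas:
    - [0,0,0,0,0,0,8.5]
    - [0,0,0,0,0,0,8.5]
    - [0,0,0,0,0,0,8.5]
    - [0,0,0,0,0,0,8.5]

```text
t: 2.52
tool_pos: [496.2, 188.1, 164.5]
tool_rot: [0.0, 0.889, 0.458, 0.0]
contact_force: [-0.1, -0.6, 0.0]
gripper_width: 0.996
grip_force: 0.0
```

Run:
```python
from h import *
s=get_state();t=T(s);print(s['tool_pos'],s['q'],t[:3,:3].round(3))
c=capture('wrist');f=c['frame']
hsv=cv2.cvtColor(f,cv2.COLOR_BGR2HSV)
m=cv2.inRange(hsv,(3,150,110),(16,255,255));k,l,st,ce=cv2.connectedComponentsWithStats(m)
for i in range(1,k):
    if st[i,4]>300:
        w=onz(c,*ce[i],123.7,t);print(ce[i].round(1),st[i],w.round(1),(t[:3,:3].T@(w-t[:3,3])).round(1))
cv2.imwrite('pics/w3.png',cv2.resize(f[110:310,200:430],None,fx=3,fy=3,interpolation=cv2.INTER_CUBIC))
```

```text
[496.17738819 188.08055745 164.47383745] [2.13613141e-01 1.74580812e-02 1.80505660e+00 5.55438421e-05
 1.31854517e+00 8.32777169e-01] [[ 0.58   0.814  0.001]
 [ 0.814 -0.58   0.   ]
 [ 0.     0.    -1.   ]]
[575.5  62. ] [ 519    9  107  105 4952] [771.7 164.  123.7] [140.3 238.4  40.9]
[244.6 127.9] [228 109  34  36 327] [491.6 268.5 123.7] [ 62.8 -50.4  40.8]
[345.8 276. ] [ 320  229   59   90 1378] [482.9 123.7 123.7] [-60.1  26.5  40.8]
```

View pics/w3.png

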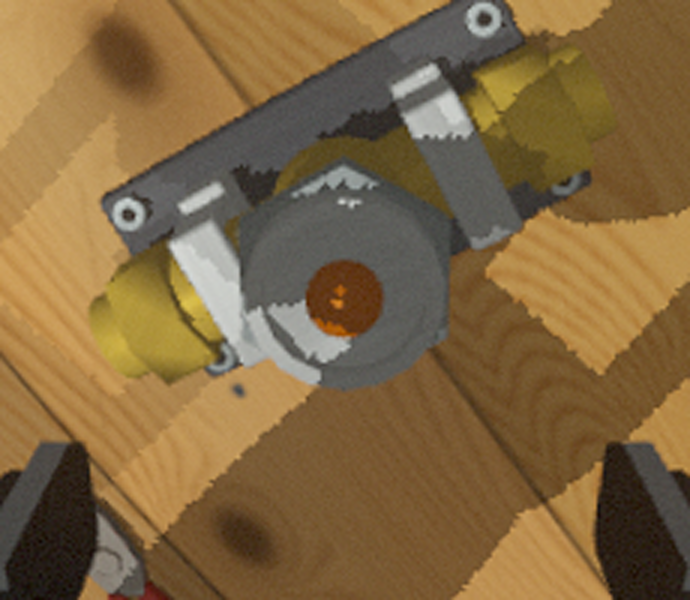

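The crop shows the hexagon's flats facing left and right, with vertical edges at about 240 and 449. It is well aligned and centred between the fingers, and the ball is at crop (345,298). I check its offset along tool x.

Run:
```python
from h import *
s=get_state();t=T(s);c=capture('wrist')
for p,z in [((345,298),123.7),((240,232),112),((449,240),112),((343,160),112)]:
    w=onz(c,200+p[0]/3,110+p[1]/3,z,t);print(w.round(1),(t[:3,:3].T@(w-t[:3,3])).round(1))
```

```text
[496.7 187.9 123.7] [ 0.2  0.5 40.7]
[482.4 215.4 112. ] [ 14.3 -27.1  52.4]
[525.8 181.7 112. ] [12.  27.9 52.4]
[515.6 215.3 112. ] [33.5 -0.  52.4]
```

Emit:
step_arm:
  deltas:
    - [0,0,1.5,0,0,0,8.5]
    - [0,0,2,0,0,0,8.5]
    - [0,0,2,0,0,0,8.5]
    - [0,0,1.7,0,0,0,8.5]
    - [0,0,1,0,0,0,8.5]

```text
t: 3.25
tool_pos: [495.1, 187.8, 80.5]
tool_rot: [-0.0, 0.889, 0.458, -0.001]
contact_force: [1.2, 0.5, 0.6]
gripper_width: 0.997
grip_force: 0.0
```

Emit:
step_arm:
  deltas:
    - [0,0,0,0,0,0,7.5]
    - [0,0,0,0,0,0,7.0]
    - [0,0,0,0,0,0,6.6]
    - [0,0,0,0,0,0,6.4]
  squeeze: 20

```text
t: 3.75
tool_pos: [496.4, 188.1, 82.8]
tool_rot: [0.0, 0.889, 0.458, 0.001]
contact_force: [-0.1, 0.3, -0.2]
gripper_width: 0.751
grip_force: 0.0
```

Centred to within 0.5 mm. Now I close the fingers gently.

Emit:
step_arm:
  deltas:
    - [0,0,0,0,0,0,6.1]
    - [0,0,0,0,0,0,5.9]
    - [0,0,0,0,0,0,5.8]
    - [0,0,0,0,0,0,5.7]
    - [0,0,0,0,0,0,5.6]

```text
t: 4.38
tool_pos: [496.0, 188.0, 82.2]
tool_rot: [-0.0, 0.889, 0.458, -0.0]
contact_force: [-0.1, 0.9, -0.2]
gripper_width: 0.655
grip_force: 0.0
```

Emit:
step_arm:
  deltas:
    - [0,0,0,0,0,0,5.5]
    - [0,0,0,0,0,0,5.4]
    - [0,0,0,0,0,0,5.2]
    - [0,0,0,0,0,0,5.0]

```text
t: 4.88
tool_pos: [496.6, 187.8, 82.9]
tool_rot: [0.0, 0.889, 0.458, 0.0]
contact_force: [0.5, -2.1, 3.7]
gripper_width: 0.585
grip_force: 1.7
```

Emit:
step_arm:
  deltas:
    - [0,0,0,0,0,0,4.5]
    - [0,0,0,0,0,0,4.5]
  squeeze: 50

```text
t: 5.12
tool_pos: [496.9, 188.3, 83.7]
tool_rot: [0.0, 0.889, 0.458, 0.001]
contact_force: [-1.3, -1.7, 9.0]
gripper_width: 0.526
grip_force: 4.2
```

Run:
```python
from h import *
s=get_state();t=T(s);print(s)
c=capture('wrist');f=c['frame']
cv2.imwrite('pics/w4.png',cv2.resize(f[150:350,200:430],None,fx=3,fy=3,interpolation=cv2.INTER_CUBIC))
```

```text
{'t': 5.125, 'q': array([2.13658291e-01, 1.04775182e-01, 1.87473075e+00, 2.66429483e-04,
       1.16009805e+00, 8.33549054e-01]), 'joint_vel': array([ 0.00056407, -0.00095986,  0.00131236, -0.00219438,  0.00122686,
        0.00017887]), 'joint_torque': array([-1.72747322e-01, -3.66096926e+01, -3.26203430e+01, -5.47147344e-02,
       -6.97813109e-01,  2.38107151e-02]), 'tool_pos': array([496.91237358, 188.33658739,  83.6895529 ]), 'tool_rot': array([1.39321849e-04, 8.89109398e-01, 4.57693647e-01, 9.92079889e-04]), 'contact_force': array([-1.34949752, -1.70887717,  8.9691492 ]), 'wrist_torque': array([-0.018824  ,  0.3951585 ,  0.02514067]), 'grip_force': 4.153511189060737, 'gripper_width': 0.526269996446064}
```

View pics/w4.png

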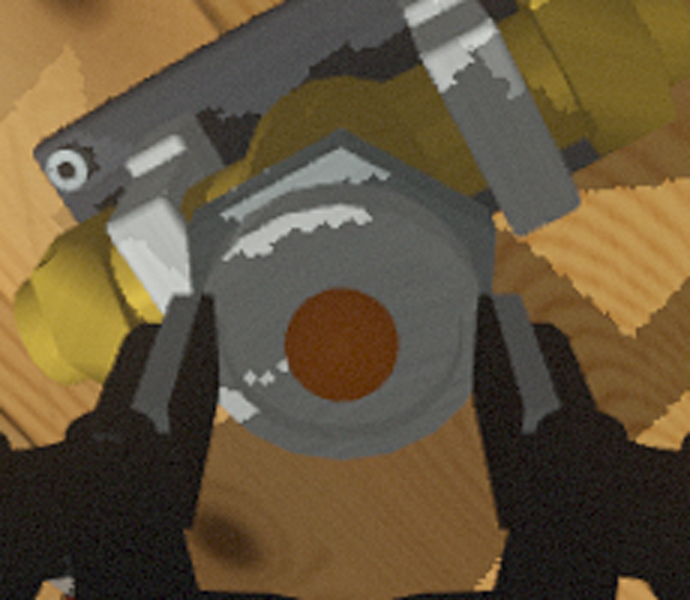

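The crop shows the ball still central in the dish. The fingertips' inner edges are at about (215,297) and (475,297). The reading says 45 mm with only 4 N of grip, less than the 56 mm flats, and there is a slight upward push. I'll work out where the tips really are.

Run:
```python
from h import *
s=get_state();t=T(s);c=capture('wrist')
for z in (80,87,95,106,112,123):
    print(z,[ (t[:3,:3].T@(onz(c,200+u/3,150+v/3,z,t)-t[:3,3]))[:2].round(1).tolist() for u,v in [(215,297),(475,297),(188,297),(495,230),(190,210),(345,130),(342,345)]])
```

```text
80 [[-14.5, -28.8], [-14.7, 29.6], [-14.6, -35.0], [1.8, 33.2], [6.6, -33.1], [24.7, 0.4], [-26.9, -0.3]]
87 [[-10.8, -27.7], [-11.0, 28.5], [-10.9, -33.7], [4.9, 31.9], [9.5, -31.9], [26.9, 0.4], [-22.7, -0.3]]
95 [[-6.6, -26.5], [-6.7, 27.2], [-6.7, -32.1], [8.4, 30.5], [12.8, -30.4], [29.4, 0.4], [-17.9, -0.3]]
106 [[-0.8, -24.7], [-0.9, 25.5], [-0.9, -30.0], [13.2, 28.5], [17.4, -28.4], [32.9, 0.4], [-11.4, -0.2]]
112 [[2.4, -23.8], [2.3, 24.5], [2.3, -28.9], [15.9, 27.4], [19.9, -27.4], [34.8, 0.4], [-7.8, -0.2]]
123 [[8.2, -22.1], [8.1, 22.8], [8.1, -26.8], [20.7, 25.5], [24.4, -25.4], [38.2, 0.4], [-1.3, -0.2]]
```

The two readings conflict. If the gap really is 45 mm, the tips sit at z≈128, on the dish lip, rather than around the hexagon. I'll check with the fixed cameras.

Run:
```python
from h import *
o=[]
for n in('scene','side'):
    c=capture(n);f=c['frame'];V=np.array(c['view'])
    def pr(p):
        q=V@np.r_[p,1];return c['cx']-c['fx']*q[0]/q[2],c['cy']+c['fy']*q[1]/q[2]
    t=T(get_state())
    print(n,pr(t[:3,3]),pr((496.5,188,106)),pr((496.5,188,128)),[pr(t[:3,3]+t[:3,1]*k) for k in(-28,28)])
    u,v=map(int,pr((496.5,188,110)));o.append(cv2.resize(f[v-40:v+35,u-33:u+33],None,fx=6,fy=6,interpolation=cv2.INTER_CUBIC));print(u-33,v-40)
cv2.imwrite('pics/f5.png',np.hstack(o))
```

```text
scene (np.float64(263.10607662462303), np.float64(185.20555850485417)) (np.float64(262.44558163119984), np.float64(179.7024206443183)) (np.float64(261.86056743252476), np.float64(174.08288267073704)) [(np.float64(254.95576634518812), np.float64(184.5613012228303)), (np.float64(271.2926339218269), np.float64(185.85268100358127))]
229 138
side (np.float64(264.93268180148596), np.float64(189.63138228863858)) (np.float64(264.22088540721984), np.float64(184.33510049212157)) (np.float64(263.56462538276935), np.float64(178.90568660522857)) [(np.float64(256.5264853486125), np.float64(189.7198126774657)), (np.float64(273.33829999185656), np.float64(189.54295798294052))]
231 143
```

View pics/f5.png

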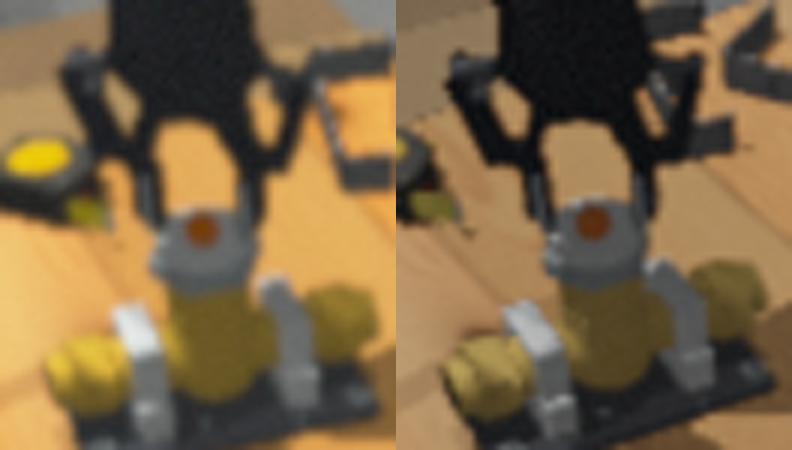

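Both fixed views show the fingertips beside the ball, on the dish lip, at about row 175. With tips at z=83 they should appear at row 185, so they are really at about z=125. The real tips are therefore about 40 mm higher than the stated TCP. The ball is still seated at scene (262,175). I'll back off, open, and go about 30 mm lower than before.

Emit:
step_arm:
  deltas:
    - [0,0,-0.5,0,0,0,4.8]
    - [0,0,-0.6,0,0,0,6]
    - [0,0,0,0,0,0,8]
    - [0,0,0,0,0,0,8.5]
    - [0,0,0,0,0,0,8.5]

```text
t: 5.95
tool_pos: [495.8, 188.0, 92.9]
tool_rot: [-0.0, 0.889, 0.458, -0.0]
contact_force: [-0.7, 0.3, 0.2]
gripper_width: 0.992
grip_force: 0.0
```

Emit:
step_arm:
  deltas:
    - [0,0,0.8,0,0,0,8.5]
    - [0,0,1,0,0,0,8.5]
    - [0,0,0.8,0,0,0,8.5]
    - [0,0,0.4,0,0,0,8.5]
    - [0,0,0,0,0,0,8.5]

```text
t: 6.58
tool_pos: [495.7, 187.9, 62.7]
tool_rot: [-0.0, 0.889, 0.458, -0.0]
contact_force: [-0.4, 0.5, -0.2]
gripper_width: 0.996
grip_force: 0.0
```

Run:
```python
from h import *
s=get_state();t=T(s);print(s['tool_pos'],s['contact_force'],s['gripper_width'])
c=capture('wrist');f=c['frame'];cv2.imwrite('pics/w6.png',cv2.resize(f[150:400,160:470],None,fx=2.4,fy=2.4,interpolation=cv2.INTER_CUBIC))
```

```text
[495.66472772 187.92653134  62.68380575] [-0.3556205   0.50062054 -0.21306733] 0.9964229538677437
```

View pics/w6.png

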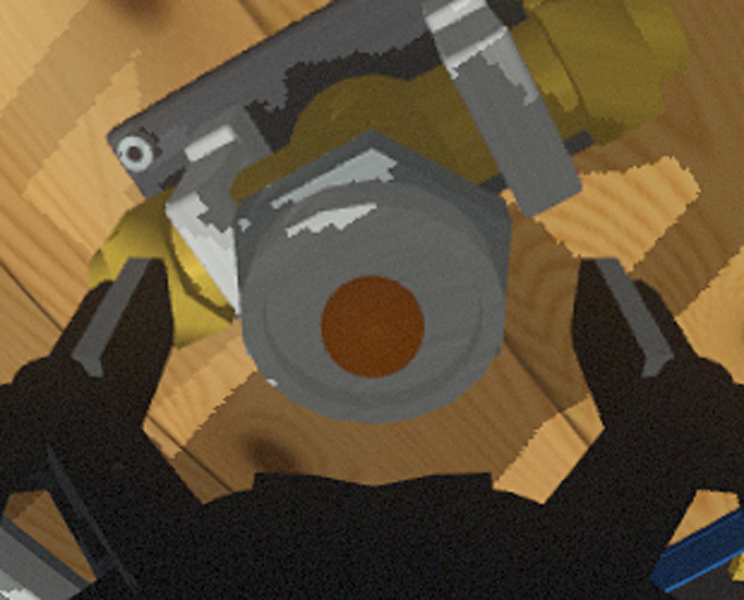

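The wrist view shows the ball seated at crop (373,327), with the hexagon midway between the open fingers. The tips are at about the height of its top face. I go down another 14 mm and close.

Emit:
step_arm:
  deltas:
    - [0,0,0.5,0,0,0,8.5]
    - [0,0,0.5,0,0,0,8.0]
    - [0,0,0.4,0,0,0,7.4]
    - [0,0,0,0,0,0,6.8]
    - [0,0,0,0,0,0,6.4]
  squeeze: 20

```text
t: 7.25
tool_pos: [495.6, 188.0, 49.1]
tool_rot: [-0.0, 0.889, 0.458, -0.0]
contact_force: [-0.2, -0.1, -1.5]
gripper_width: 0.753
grip_force: 4.3
```

Emit:
step_arm:
  deltas:
    - [0,0,0,0,0,0,6.1]
    - [0,0,0,0,0,0,5.9]
    - [0,0,0,0,0,0,5.7]
    - [0,0,0,0,0,0,5.5]
    - [0,0,0,0,0,0,5.3]

```text
t: 7.88
tool_pos: [495.7, 188.0, 49.3]
tool_rot: [-0.0, 0.889, 0.458, -0.0]
contact_force: [-5.0, -0.7, 5.0]
gripper_width: 0.735
grip_force: 22.0
```

Emit:
step_arm:
  deltas:
    - [0,0,0,0,0,0,5.0]
    - [0,0,0,0,0,0,4.5]
    - [0,0,0,0,0,0,4]
  squeeze: 40

```text
t: 8.25
tool_pos: [496.0, 188.0, 49.6]
tool_rot: [-0.0, 0.889, 0.458, 0.0]
contact_force: [-5.3, -0.4, 5.6]
gripper_width: 0.729
grip_force: 42.2
```

The fingers have stopped on the hexagon with a firm 42 N grip. I raise the squeeze, check that the ball is central, and start the turn. Ball tracking is done numerically from here.

```bash
cat >> h.py <<'E'
def ball(save=None):
    s=get_state();t=T(s);c=capture('wrist');f=c['frame']
    if save: cv2.imwrite(save,f)
    hsv=cv2.cvtColor(f,cv2.COLOR_BGR2HSV);m=cv2.inRange(hsv,(3,170,60),(16,255,255))
    m[:,:250]=0;m[:,380:]=0;m[:180]=0;m[340:]=0
    k,l,st,ce=cv2.connectedComponentsWithStats(m);out=[]
    for i in range(1,k):
        if st[i,4]>400:out.append((ce[i].round(1).tolist(),st[i].tolist()))
    R_=t[:3,:3];print('yaw y-axis',np.arctan2(R_[1,1],R_[0,1]).round(4),'zaxis',R_[:,2].round(4),'pos',s['tool_pos'].round(1),'F',s['contact_force'].round(1),'M',s['wrist_torque'].round(2),'w',round(s['gripper_width'],3),'g',round(s['grip_force'],1),'q',s['q'].round(2));print(out)
    return out
E
python3 -c "
from h import *
ball()"
```

```text
yaw y-axis -0.62 zaxis [-0.e+00  1.e-04 -1.e+00] pos [496.  188.   49.6] F [-5.3 -0.4  5.6] M [-0.05  0.85 -0.02] w 0.729 g 42.2 q [0.21 0.15 1.9  0.   1.09 0.83]
[([314.7, 303.1], [292, 281, 47, 45, 1620])]
```

Emit:
step_arm:
  deltas:
    - [0,0,0,0,0,0,4]
    - [0,0,0,0,0,-0.02,4]
    - [0,0,0,0,0,-0.04,4]
    - [0,0,0,0,0,-0.04,4]
    - [0,0,0,0,0,-0.02,4]
  squeeze: 60

```text
t: 8.93
tool_pos: [497.6, 188.7, 49.9]
tool_rot: [0.0, 0.86, 0.51, 0.002]
contact_force: [2.5, 3.0, 2.4]
gripper_width: 0.714
grip_force: 64.3
```

```bash
python3 -c "
from h import *
ball()"
```

```text
yaw y-axis -0.4996 zaxis [ 0.0034  0.0015 -1.    ] pos [497.6 188.7  49.9] F [2.5 3.  2.4] M [ 0.54 -0.1  -0.09] w 0.714 g 64.3 q [0.21 0.15 1.89 0.   1.09 0.71]
[([314.8, 302.5], [292, 280, 47, 46, 1612])]
```

```bash
python3 -c "
from h import *
ball('pics/r0.png')"
```

```text
yaw y-axis -0.4989 zaxis [ 0.0031  0.0013 -1.    ] pos [497.5 188.6  49.9] F [1.3 2.5 2.8] M [ 0.43 -0.18 -0.06] w 0.72 g 64.3 q [0.21 0.15 1.89 0.   1.09 0.71]
[([314.8, 302.6], [292, 280, 47, 46, 1604])]
```

Emit:
step_arm:
  deltas:
    - [0,0,0,0,0,-0.04,4]
    - [0,0,0,0,0,-0.07,4]
    - [0,0,0,0,0,-0.08,4]
    - [0,0,0,0,0,-0.08,4]
    - [0,0,0,0,0,-0.06,4]

```text
t: 9.65
tool_pos: [496.9, 188.5, 49.9]
tool_rot: [0.0, 0.764, 0.645, 0.001]
contact_force: [-0.3, 3.3, 4.7]
gripper_width: 0.716
grip_force: 64.4
```

```bash
python3 -c "
from h import *
ball('pics/r1.png')
a,b=[cv2.imread(f'pics/r{i}.png') for i in(0,1)]
# edges of the back hex corner (above ball) : compare grey edges
for im in(a,b):
    e=cv2.Canny(cv2.cvtColor(im,cv2.COLOR_BGR2GRAY),40,120)[185:260,240:390]
    L=cv2.HoughLinesP(e,1,np.pi/360,18,minLineLength=22,maxLineGap=3)
    print([] if L is None else [(l[0]+[240,185,240,185]).tolist() for l in L][:14])
"
```

```text
yaw y-axis -0.1686 zaxis [ 1.8e-03  9.0e-04 -1.0e+00] pos [496.9 188.5  49.9] F [-0.3  3.3  4.7] M [ 0.53  0.15 -0.14] w 0.716 g 64.4 q [0.21 0.15 1.9  0.   1.09 0.38]
[([314.8, 302.7], [292, 280, 46, 46, 1610])]
[[252, 256, 314, 223], [363, 219, 372, 243], [262, 258, 290, 241], [265, 248, 298, 231]]
[[313, 223, 344, 237], [252, 255, 312, 224], [272, 235, 297, 223], [357, 186, 379, 185], [272, 236, 298, 222]]
```

The hexagon's rear corner stays at (313,223) in the wrist view while the tool turns, so the seat turns with the fingers and the ball stays put. About 1.10 rad remains to reach +0.935.

Emit:
step_arm:
  deltas:
    - [0,0,0,0,0,-0.06,4]
    - [0,0,0,0,0,-0.09,4]
    - [0,0,0,0,0,-0.1,4]
    - [0,0,0,0,0,-0.1,4]
    - [0,0,0,0,0,-0.1,4]

```text
t: 10.32
tool_pos: [496.5, 188.4, 49.8]
tool_rot: [0.0, 0.601, 0.799, 0.001]
contact_force: [-1.2, 2.6, 6.0]
gripper_width: 0.718
grip_force: 64.5
```

Emit:
step_arm:
  deltas:
    - [0,0,0,0,0,-0.1,4]
    - [0,0,0,0,0,-0.1,4]
    - [0,0,0,0,0,-0.1,4]
    - [0,0,0,0,0,-0.09,4]
    - [0,0,0,0,0,-0.08,4]

```text
t: 10.95
tool_pos: [496.4, 188.0, 49.8]
tool_rot: [0.0, 0.398, 0.917, 0.0]
contact_force: [-1.3, 0.9, 6.7]
gripper_width: 0.721
grip_force: 64.6
```

Emit:
step_arm:
  deltas:
    - [0,0,0,0,0,-0.07,4]
    - [0,0,0,0,0,-0.05,4]
    - [0,0,0,0,0,-0.04,4]
    - [0,0,0,0,0,-0.02,4]
    - [0,0,0,0,0,0,4]

```text
t: 11.58
tool_pos: [496.5, 187.8, 49.8]
tool_rot: [0.0, 0.315, 0.949, -0.0]
contact_force: [-1.3, 2.7, 6.8]
gripper_width: 0.721
grip_force: 64.6
```

```bash
python3 -c "
from h import *
ball('pics/r2.png')
e=cv2.Canny(cv2.cvtColor(cv2.imread('pics/r2.png'),cv2.COLOR_BGR2GRAY),40,120)[185:260,240:390]
L=cv2.HoughLinesP(e,1,np.pi/360,18,minLineLength=22,maxLineGap=3)
print([] if L is None else [(l[0]+[240,185,240,185]).tolist() for l in L][:14])
"
```

```text
yaw y-axis 0.929 zaxis [ 9.e-04 -4.e-04 -1.e+00] pos [496.5 187.8  49.8] F [-1.3  2.7  6.8] M [0.06 0.25 0.04] w 0.721 g 64.6 q [ 0.21  0.15  1.9  -0.    1.09 -0.72]
[([314.8, 302.8], [292, 281, 46, 45, 1588])]
[[316, 223, 378, 256], [271, 246, 315, 223], [330, 217, 355, 226], [255, 213, 272, 238], [367, 185, 389, 227], [316, 213, 353, 234], [265, 240, 297, 222], [256, 213, 287, 194], [277, 242, 312, 223]]
```

The turn is done and the ball is still central. I lift slowly and watch the force.

Emit:
step_arm:
  deltas:
    - [0,0,-0.05,0,0,0,4]
    - [0,0,-0.1,0,0,0,4]
    - [0,0,-0.1,0,0,0,4]
    - [0,0,-0.1,0,0,0,4]
    - [0,0,-0.05,0,0,0,4]

```text
t: 12.25
tool_pos: [495.4, 187.7, 52.7]
tool_rot: [-0.001, 0.315, 0.949, -0.0]
contact_force: [0.4, 0.1, -4.1]
gripper_width: 0.716
grip_force: 66.0
```

```bash
python3 -c "
from h import *
ball()"
```

```text
yaw y-axis 0.9298 zaxis [-1.3e-03 -4.0e-04 -1.0e+00] pos [495.4 187.7  52.7] F [ 0.4  0.1 -4.1] M [-0.04 -0.14 -0.02] w 0.716 g 66.0 q [ 0.21  0.15  1.89 -0.    1.1  -0.72]
[([314.7, 302.3], [292, 280, 47, 46, 1594])]
```

At 3 mm up, past the 1.5 mm lock play, the force is just the seat's weight of about 4 N. The seat is free. I keep lifting.

Emit:
step_arm:
  deltas:
    - [0,0,-0.15,0,0,0,4]
    - [0,0,-0.25,0,0,0,4]
    - [0,0,-0.35,0,0,0,4]
    - [0,0,-0.4,0,0,0,4]
    - [0,0,-0.45,0,0,0,4]

```text
t: 12.92
tool_pos: [496.0, 188.0, 69.6]
tool_rot: [0.0, 0.315, 0.949, 0.0]
contact_force: [0.2, 0.2, -4.0]
gripper_width: 0.717
grip_force: 66.0
```

Emit:
step_arm:
  deltas:
    - [0,0,-0.45,0,0,0,4]
    - [0,0,-0.45,0,0,0,4]
    - [0,0,-0.45,0,0,0,4]
    - [0,0,-0.45,0,0,0,4]
    - [0,0,-0.4,0,0,0,4]

```text
t: 13.55
tool_pos: [496.0, 188.0, 91.5]
tool_rot: [0.0, 0.315, 0.949, 0.0]
contact_force: [1.8, 0.3, -4.1]
gripper_width: 0.719
grip_force: 66.0
```

Emit:
step_arm:
  deltas:
    - [0,0,-0.3,0,0,0,4]
    - [0,0,-0.2,0,0,0,4]
    - [0,0,-0.1,0,0,0,4]
    - [0,0,0,0,0,0,4]

```text
t: 14.05
tool_pos: [496.0, 188.0, 97.2]
tool_rot: [-0.0, 0.315, 0.949, -0.0]
contact_force: [-0.1, -0.4, -3.8]
gripper_width: 0.72
grip_force: 66.0
```

```bash
python3 -c "
from h import *
ball('pics/r3.png')
s=get_state();t=T(s);print((t[:3,:3].T@(np.array([484,-180,0])-s['tool_pos'])).round(1))
"
```

```text
yaw y-axis 0.93 zaxis [-1.e-04  0.e+00 -1.e+00] pos [496.  188.   97.2] F [-0.1 -0.4 -3.8] M [-0.03 -0.08  0.  ] w 0.72 g 66.0 q [ 0.21  0.09  1.87  0.    1.19 -0.72]
[([314.7, 302.8], [292, 280, 47, 46, 1590])]
[-210.5 -302.1   97.1]
```

Ball central, seat clear of the neck. I carry it smoothly over the tray.

Emit:
step_arm:
  deltas:
    - [-0.14,-0.2,0,0,0,0,4]
    - [-0.34,-0.49,0,0,0,0,4]
    - [-0.57,-0.82,0,0,0,0,4]
    - [-0.8,-1.15,0,0,0,0,4]
    - [-0.97,-1.39,0,0,0,0,4]

```text
t: 14.72
tool_pos: [494.3, 137.5, 97.2]
tool_rot: [0.0, 0.315, 0.949, -0.0]
contact_force: [0.5, -0.0, -3.8]
gripper_width: 0.717
grip_force: 66.0
```

Emit:
step_arm:
  deltas:
    - [-1.03,-1.48,0,0,0,0,4]
    - [-1.03,-1.48,0,0,0,0,4]
    - [-1.03,-1.48,0,0,0,0,4]
    - [-1.03,-1.48,0,0,0,0,4]
    - [-1.03,-1.48,0,0,0,0,4]

```text
t: 15.35
tool_pos: [491.4, 47.3, 97.2]
tool_rot: [0.0, 0.315, 0.949, 0.0]
contact_force: [-0.2, -1.0, -4.3]
gripper_width: 0.713
grip_force: 66.0
```

Emit:
step_arm:
  deltas:
    - [-1.03,-1.48,0,0,0,0,4]
    - [-1.03,-1.48,0,0,0,0,4]
    - [-1.03,-1.48,0,0,0,0,4]
    - [-1.03,-1.48,0,0,0,0,4]
    - [-1.03,-1.48,0,0,0,0,4]

```text
t: 15.98
tool_pos: [488.4, -42.7, 97.2]
tool_rot: [0.0, 0.315, 0.949, 0.0]
contact_force: [-0.4, 1.5, -3.2]
gripper_width: 0.722
grip_force: 66.0
```

Emit:
step_arm:
  deltas:
    - [-1.03,-1.48,0,0,0,0,4]
    - [-1.03,-1.48,0,0,0,0,4]
    - [-1.03,-1.48,0,0,0,0,4]
    - [-1.03,-1.48,0,0,0,0,4]
    - [-1.03,-1.48,0,0,0,0,4]

```text
t: 16.6
tool_pos: [485.5, -132.9, 97.2]
tool_rot: [0.0, 0.315, 0.949, 0.0]
contact_force: [-0.0, 0.3, -4.1]
gripper_width: 0.717
grip_force: 66.0
```

Emit:
step_arm:
  deltas:
    - [-0.97,-1.39,0,0,0,0,4]
    - [-0.8,-1.15,0,0,0,0,4]
    - [-0.57,-0.82,0,0,0,0,4]
    - [-0.34,-0.49,0,0,0,0,4]
    - [-0.14,-0.2,0,0,0,0,4]

```text
t: 17.23
tool_pos: [483.9, -181.1, 97.2]
tool_rot: [-0.0, 0.315, 0.949, 0.0]
contact_force: [-0.1, 0.0, -3.8]
gripper_width: 0.716
grip_force: 66.0
```

```bash
python3 -c "
from h import *
ball()
for n in('scene','side'):
    c=capture(n);hsv=cv2.cvtColor(c['frame'],cv2.COLOR_BGR2HSV);m=cv2.inRange(hsv,(105,120,50),(125,255,255));m[:230]=0;m[320:]=0;m[:,:260]=0;m[:,380:]=0
    a=cv2.approxPolyDP(cv2.convexHull(cv2.findNonZero(m)),6,True)[:,0];print(n,[onz(c,*u,26).round(0)[:2].tolist() for u in a],a.tolist())
"
```

```text
yaw y-axis 0.9299 zaxis [-1.e-04  2.e-04 -1.e+00] pos [ 483.9 -181.1   97.2] F [-0.1  0.  -3.8] M [-0.01  0.03 -0.  ] w 0.716 g 66.0 q [-0.51  0.05  1.9   0.    1.19 -1.44]
[([314.7, 302.6], [292, 280, 47, 46, 1607])]
scene [[570.0, -255.0], [391.0, -255.0], [396.0, -114.0], [578.0, -118.0]] [[350, 278], [289, 303], [270, 266], [328, 246]]
side [[576.0, -244.0], [387.0, -250.0], [395.0, -106.0], [578.0, -111.0]] [[367, 270], [314, 304], [287, 269], [339, 243]]
```

The seat is over the tray's middle. I lower it about 15 mm to a hand's breadth, settle, and take a last look.

Emit:
step_arm:
  deltas:
    - [0,0,0.15,0,0,0,4]
    - [0,0,0.4,0,0,0,4]
    - [0,0,0.4,0,0,0,4]
    - [0,0,0.4,0,0,0,4]
    - [0,0,0.15,0,0,0,4]

```text
t: 18.0
tool_pos: [483.6, -180.8, 81.7]
tool_rot: [-0.0, 0.315, 0.949, 0.0]
contact_force: [-0.3, -0.3, -4.0]
gripper_width: 0.716
grip_force: 66.0
```

Emit:
step_arm:
  deltas:
    - [0,0,0,0,0,0,4]
    - [0,0,0,0,0,0,4]
    - [0,0,0,0,0,0,4]
    - [0,0,0,0,0,0,4]
    - [0,0,0,0,0,0,4]

```text
t: 18.62
tool_pos: [484.0, -181.0, 82.3]
tool_rot: [0.0, 0.315, 0.949, 0.0]
contact_force: [-0.2, -0.7, -4.3]
gripper_width: 0.72
grip_force: 66.0
```

```bash
python3 -c "
from h import *
ball('pics/w7.png')
a=cv2.imread('pics/w7.png')[170:370,200:430]
c=capture('side')['frame'][150:320,240:400]
cv2.imwrite('pics/fin.png',np.hstack([cv2.resize(a,(460,400)),cv2.resize(c,(330,400))]))
"
```

```text
yaw y-axis 0.93 zaxis [ 1.e-04 -0.e+00 -1.e+00] pos [ 484.  -181.    82.3] F [-0.2 -0.7 -4.3] M [ 0.02  0.01 -0.05] w 0.72 g 66.0 q [-0.51  0.07  1.91  0.    1.16 -1.44]
[([314.7, 302.5], [292, 280, 46, 46, 1610])]
```

View pics/fin.png

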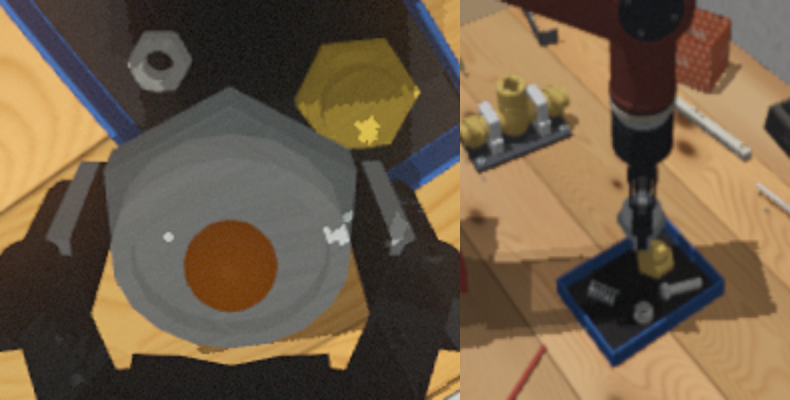

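The left half shows the ball central in the dish at (230,265) and the hexagon held by its flats over the tray. The right half shows the empty valve neck and the seat hanging above the tray. I'm handing it in.

```bash
python3 -c "
from h import *
print(hand_in())"
```

```text
the job is handed in; nothing more can be done
None
```

The seat was turned a quarter turn and lifted out. It was handed in at about 19 s, held level over the middle of the tray about 85 mm above its rim, with the ball still central in the dish; the first close of the fingers briefly pressed the dish lip (about 9 N), because the real fingertips sit about 40 mm higher than the stated tool point.

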